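# Clamp a two-part plaster mould shut with a one-hand bar clamp

### The job

The two halves of the plaster casting mould stand slightly apart between the jaws of the one-hand bar clamp lying on the bench: pump the clamp's trigger with the gripper, squeezing it to the pistol grip and letting it spring right back, until both rubber pads bear on the mould and its halves are shut. Keep the trigger squeezed with a gentle grip (about 20 N), so that the clamp holds the mould firmly without crushing the plaster, and finish like that, still holding. Work the clamp only by its grip and trigger, keep your fingers off the mould and the sliding jaw, and leave the other things on the bench where they are.

Things in the scene. Friction and masses are not known exactly. Their poses are not given: they have to be found in the camera images.
- clamp: Black one-hand bar clamp, 0.8 kg, loose, lying on its side on the bench. Origin on the bench under the head the bar passes through; z up, all of it lies 0 to 36 mm high, mid-plane at 18. Bar along its y axis; pistol grip and trigger stick out to its -x (robot's side), jaws to its +x. The grip, rigid with head and near jaw, is 26 mm thick (y = -40 to -14 mm), 28 high, from x = -20 to -118 mm.
- grip_point (a point): Where to close the gripper from above, along the clamp's y axis: at (-70, -6, 18) mm in the clamp frame, between grip and trigger. Span there from the back of the grip (y = -40) to the front of the trigger (y = +29) 69 mm with the trigger released, about 38 mm squeezed home; free for 50 mm outside both. Off centre, the clamp just slides; open wide to let the trigger out.
- trigger (a joint): Trigger lever, pivot 101 mm from the grip point, 26 mm high: 0 released (its spring pushes back 4 to 6 N), 0.31 rad home against the grip. Let fully out and squeezed home it draws the bar 9 mm; let out, a ratchet holds the bar (slips back 4.5 mm, a tooth, at most). With the mould gripped it stalls short of home: squeezed with 20 N the jaws then press with some 25 N, with 30 N some 45 N.
- sliding_jaw: The toothed steel bar (20 x 8 mm, 250 mm long) with the black far jaw at its +y end; origin on the bar's axis, 18 mm above the bench. It moves along the clamp's -y as the trigger is pumped: y = 0 in the clamp frame with the jaws fully open, pads 142 mm apart; it starts 0 to 15 mm in, and grips the mould (80 mm when shut) from about y = -62 mm on.
- near_pad: Ribbed rubber pad of the near jaw, 40 x 10 x 32 mm, facing the clamp's +y; origin at its centre. It gives 1 mm for every 10 N and is squashed flat at 7 mm.
- far_pad: The like rubber pad of the far jaw, facing the clamp's -y; origin at its centre, gives 1 mm for every 10 N.
- near_pad_face (a point): Middle of the face of the near pad (unsqueezed), 18 mm above the bench.
- far_pad_face (a point): Middle of the face of the far pad (unsqueezed), 18 mm above the bench; moves with the bar. In the clamp frame the near pad's face is at y = 22 mm.
- mould_near: Half of an off-white plaster mould, 92 x 40 x 62 mm (x, y, z), 0.26 kg, loose on the bench, by the near jaw; origin at the centre of its underside. Its parting face is at y = +20 mm, with half of a round cavity 44 mm across, open at the top. It slides on the bench when pushed by a pad. The plaster breaks if a pad presses with over 70 N.
- mould_far: The other half, the same size, by the far jaw; origin at the centre of its underside, parting face at y = -20 mm. When the mould is shut the two origins are 40 mm apart along y.
- sponge_tub: White tub 85 x 115 x 34 mm with yellow sponges, beyond the mould; leave alone.
- wooden_spoon: Wooden spoon 240 mm long, lying beyond the far jaw; leave alone.
- pinch_pot: Grey clay bowl 80 mm across, 52 mm high, on the trigger's side; leave alone.
- clay_block: Grey block of clay 95 x 75 x 52 mm behind the near jaw; leave alone.
- loop_tool: Wooden-handled loop tool 165 mm long, lying on the grip's side; leave alone.
Mind the look-alikes: they are no part of the job. What is shaped like the mould_near but red is not meant.

How it is judged:
By the outcome, as a careful person would: the job done as asked, in the order asked, and still so for the second after the job is handed in, while the arm keeps its last pose, push and grip.
It also fails if it takes over 45 s, if anything falls off the work surface, if the arm or the gripper's body presses on something with over 40 N, if the wrist force passes 120 N, or if a joint passes its speed limit or range.

### The arm

A 6-joint arm with a two-finger parallel gripper is mounted at the origin on the work surface. World frame = base frame: x ahead of the robot, y to its left, z up, the work surface at z = 0. Lengths are in mm, angles in degrees, forces in N, time in s.
With the tool pointing down it reaches from about 300 to 850 mm from the base axis. Payload 4.2 kg.
Tool frame: the origin (TCP) lies between the finger pads; the fingertips stand 11 mm ahead of it and the grasp point (between the pads) lies 8 mm behind it (env.tips_ahead is the distance from the TCP to the fingertips, in mm); z points along the fingers, y is the line along which they close (so a half turn about z gives the same grasp; the last joint's range is limited). The gripper opens to 91 mm and grips with 3 to 60 N. Pads are 32 mm wide; open, the fingers measure 118 mm over their backs; the gripper's body (76 mm by 178 mm) begins 60 mm behind the grasp point.
Start: joints at [-67.724, 18.312, 89.639, -0, 72.044, -1.146], TCP at [228.572, -527.633, 224.976] pointing down, gripper open.
Joint ranges: [-177.97, 177.97], [-48.28, 115.42], [12.27, 149.76], [-77.06, 257.06], [2.81, 150.46], [-146.56, 146.56]. Speed limits (degrees/s): [147.25, 147.25, 180, 180, 180, 180].

### API

Orientations are given as [roll, pitch, yaw] about the fixed x, y, z axes, in that order (R = Rz(yaw) Ry(pitch) Rx(roll)).
In Python, from workcell import env, cams gives the robot as it stands.
- The arm moves only by the tool step_arm, never from a script. Its arguments are lists of equal length, an entry for each row: "linear": the shift along the tool's x, y, z in units of 30 cm (1.0 is 30 cm), a list of three; "turn": the turn about the tool's z in units of 360 degrees (1.0 is 360 degrees). In form: {"linear": [[tx, ty, tz], ...], "turn": [turn, ...]}. A call has 1 to 20 rows; each row is the pose to reach, as a shift and turn from the pose commanded when the call began, along the tool's axes at that moment, turning the shorter way round; what a row does not reach only later rows make up. A row lasts 1/8 s, in which the tool goes at most 62.5 mm and 10.7 degrees, less where a joint would pass 70% of its speed; a pose out of reach is approached as far as the arm can. A call with a number of a shift or a turn outside -1 to 1 is refused whole. A call with a gripper value outside its range is refused whole. "fingers" is the closure, from -1 (fully open) to 1 (shut), so that 0 is half open, set as the call begins (left out, the last holds). The fingers move at their own pace and stop on an object; "force" is the grip in N (left out, the last holds). Time passes only in rows, so rows that repeat a pose let the fingers close. It gives the time, the measured TCP pose, the force, the opening and the grip force at its end, in the units of the state.
- env.state(): the state, without advancing time (a new reading comes with each control period).
- cams.grab_frame(name): name is "side" or "top" or "wrist"; returns a dict with "color" (480x640x3 uint8, blue, green, red), "fx", "fy", "cx", "cy" (pixels), "extrinsics" (4x4, takes a point from camera to world coordinates); the wrist camera has in their place "tool_from_camera" (4x4, takes a point from camera to tool coordinates, whose origin is the TCP and whose axes are the flange's). Camera axes: x right, y down, z forward; pixel columns grow to the right and rows downward; lengths in mm; the calibration is good to about 2 mm. The wrist camera is an equidistant fisheye: a pixel r from the principal point sees the ray r / f radians off the axis. A picture is of the moment at which its call begins: read the wrist's pose just before it. There is no depth.
- env.job_done(): hands the job in; it is judged then, once.
The state is a dict: "time_s": time; "qpos": joint angles; "qvel": joint speeds; "effort": joint torques, N m; "ee_pos": TCP position; "ee_rot": TCP orientation; "force": force on the tool from outside, world axes, zero at the start; "torque": the same for the moment, N m; "gripper_width": finger opening in mm; "gripper_force": force on a finger pad.
Only numpy, scipy, OpenCV 4.12 (cv2) and the standard library are available. Lean on these libraries where they do the work, as an engineer would, in place of code of your own. Each camera call takes 0.05 s, during which the arm holds its last target. There are 200 camera calls.

## Working session

There is one attempt and no reset: what is moved stays moved. The work goes in short steps, Python scripts to look and compute and a tool call to move; the robot and the scene stay as the last step left them, time stands still between calls to the robot, and variables do not carry over. Pictures are saved under pics/ and viewed, at most 10 in all, crops included, and the job is handed in when it is done.

Besides the shell and the picture viewer there is one more tool, called after "Request:" by a JSON object that holds its "name" and its "arguments", one argument or row to a line. step_arm: Moves the arm, as the interface text tells. Its arguments: {"type":"object","properties":{"linear":{"type":"array"},"turn":{"type":"array"},"fingers":{"type":"number"},"force":{"type":"number"}},"required":["linear","turn"]}

```bash
mkdir -p pics
python3 - <<'E'
from workcell import env,cams
import cv2
s=env.state();print(s['ee_pos'],s['ee_rot'],s['gripper_width'],s['time_s'])
for n in ('top','side'):
    f=cams.grab_frame(n);cv2.imwrite(f'pics/{n}0.png',f['color']);print(n,f['fx'],f['cx'],f['cy'],f['extrinsics'])
E
```

```text
[ 228.38543881 -527.16728085  224.12296486] [-1.79899500e+02 -1.91376303e-03  2.34214013e+01] 91.19852390500556 0.0
top 561.9824009667898 322.27792882360046 238.76648638488385 [[ 1.17030861e-02 -9.78881384e-01  2.04093785e-01  3.97641315e+02]
 [-9.99926348e-01 -1.21129386e-02 -7.58993993e-04  1.02797564e+01]
 [ 3.21514058e-03 -2.04069871e-01 -9.78951046e-01  1.09214268e+03]
 [ 0.00000000e+00  0.00000000e+00  0.00000000e+00  1.00000000e+00]]
side 514.9050572470895 320.20074183412635 238.09326048005323 [[-6.78945960e-01 -4.86880092e-01  5.49527214e-01  1.36551321e+02]
 [-7.34165379e-01  4.44324377e-01 -5.13397549e-01  4.67852973e+02]
 [ 5.79470869e-03 -7.52013048e-01 -6.59122749e-01  5.95062188e+02]
 [ 0.00000000e+00  0.00000000e+00  0.00000000e+00  1.00000000e+00]]
```

View pics/top0.png

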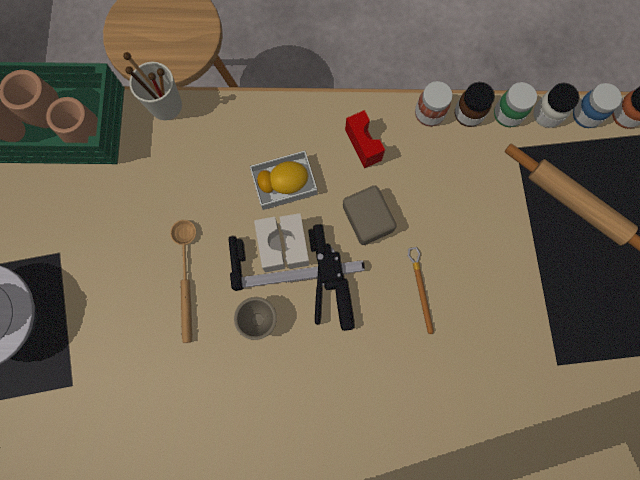

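The top view shows the clamp with its head at about (330,265), the grip running to (347,325), the trigger to (320,320), the far jaw at (237,262), and the mould at (282,242). I'll rectify it at z=28 for a metric view.

```bash
cat > h.py <<'E'
import numpy as np,cv2
def rect(f,x0,y0,z,s,w,h):
    # world x = x0 - v/s (up=+x), world y = y0 - u/s (left=+y)
    E=np.linalg.inv(f['extrinsics']);K=np.array([[f['fx'],0,f['cx']],[0,f['fy'],f['cy']],[0,0,1]])
    A=np.array([[0,-1/s,x0],[-1/s,0,y0],[0,0,z],[0,0,1]])
    H=K@E[:3]@A
    return cv2.warpPerspective(f['color'],H,(w,h),flags=cv2.INTER_CUBIC|cv2.WARP_INVERSE_MAP)
E
python3 - <<'E'
from workcell import cams
from h import *
f=cams.grab_frame('top')
p=f['extrinsics']@[0,0,0,1]
for u,v in ((330,265),(347,325)):
    d=f['extrinsics'][:3,:3]@[(u-f['cx'])/f['fx'],(v-f['cy'])/f['fy'],1];print(p[:3]+d*(28-p[2])/d[2])
x0,y0=700,220
im=rect(f,x0,y0,28,2.5,800,600)
im=cv2.convertScaleAbs(im,alpha=1.8,beta=20)
for k in range(0,800,125):cv2.putText(im,f'{y0-k/2.5:.0f}',(k,12),0,.4,(0,0,255));cv2.line(im,(k,0),(k,600),(0,0,255),1)
for k in range(0,600,125):cv2.putText(im,f'{x0-k/2.5:.0f}',(0,k+12),0,.4,(0,0,255));cv2.line(im,(0,k),(800,k),(0,0,255),1)
cv2.imwrite('pics/rect1.png',im)
E
```

```text
[568.34645259  -5.93828461  28.        ]
[454.95468089 -38.81786117  28.        ]
```

View pics/rect1.png

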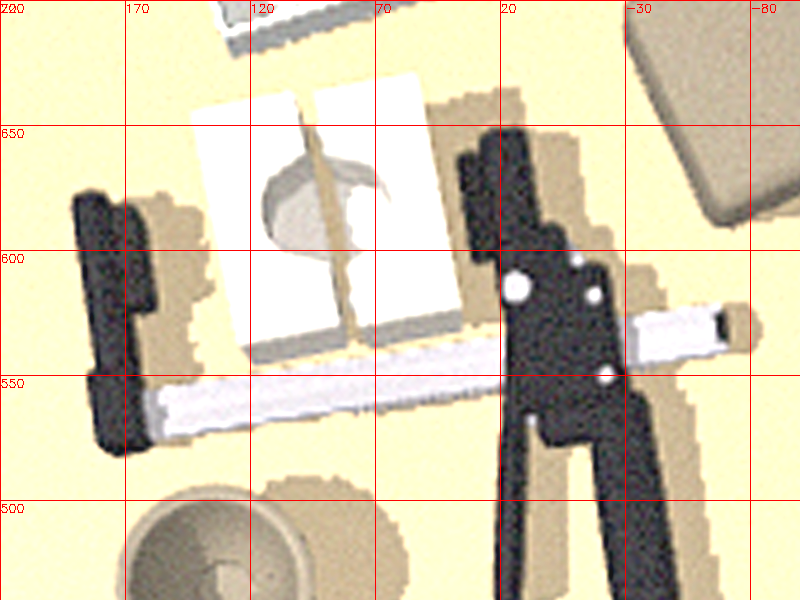

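The clamp yaw is about 9°, and the grip point is at about (491,-14). I'll move to a hover above it in two calls.

Request:
{"name": "step_arm", "arguments": {
  "linear": [
    [0.18,-0.15,0],
    [0.36,-0.3,0],
    [0.54,-0.45,0],
    [0.72,-0.6,0],
    [0.9,-0.74,0],
    [0.9,-0.74,0],
    [0.9,-0.74,0]
  ],
  "turn": [0.02,0.04,0.04,0.04,0.04,0.04,0.04],
  "fingers": -1,
  "force": 20
}}

```text
time_s: 1.02
ee_pos: [388.7, -214.7, 224.9]
ee_rot: [-180.0, 0.0, 9.3]
force: [0.2, -0.9, 0.2]
gripper_width: 91.2
gripper_force: 0.0
```

Run:
```python
from workcell import env
import numpy as np
from scipy.spatial.transform import Rotation as R
s=env.state();print(s['time_s'],s['ee_pos'],s['ee_rot'])
print(R.from_euler('xyz',s['ee_rot'],degrees=True).inv().apply(np.array([490.8,-14,120])-s['ee_pos'])/300)
```

```text
1.025 [ 388.65983809 -214.7252151   224.85498605] [-1.79983813e+02  8.32265919e-03  9.27121204e+00]
[ 0.44386514 -0.60539294  0.3496232 ]
```

Request:
{"name": "step_arm", "arguments": {
  "linear": [
    [0.11,-0.15,0.09],
    [0.22,-0.3,0.18],
    [0.33,-0.45,0.27],
    [0.444,-0.605,0.35],
    [0.444,-0.605,0.35],
    [0.444,-0.605,0.35]
  ],
  "turn": [0,0,0,0,0,0]
}}

```text
time_s: 1.78
ee_pos: [491.0, -17.6, 119.9]
ee_rot: [180.0, 0.0, 9.0]
force: [-0.1, -0.3, -0.9]
gripper_width: 90.8
gripper_force: 0.0
```

```bash
cat >> h.py <<'E'
def wrect(f,s,z,scale,w,h):
    """rectify wrist view onto plane world z, in tool axes: up=+tool x, left=-tool y; centre = TCP"""
    from scipy.spatial.transform import Rotation as R
    u,v=np.meshgrid(np.arange(w),np.arange(h))
    P=np.stack([(h/2-v)/scale,(u-w/2)/scale,np.full(u.shape,s['ee_pos'][2]-z),np.ones(u.shape)],-1)
    C=P@np.linalg.inv(f['tool_from_camera']).T
    rho=np.hypot(C[...,0],C[...,1]);th=np.arctan2(rho,C[...,2]);k=f['fx']*th/np.maximum(rho,1e-9)
    im=cv2.remap(f['color'],(f['cx']+k*C[...,0]).astype('f4'),(f['cy']+k*C[...,1]).astype('f4'),cv2.INTER_CUBIC)
    im=cv2.convertScaleAbs(im,alpha=1.5,beta=20)
    for i in range(0,w,100):cv2.line(im,(i,0),(i,h),(0,0,255),1);cv2.putText(im,f'{(i-w/2)/scale:.0f}',(i,12),0,.4,(0,0,255))
    for i in range(0,h,100):cv2.line(im,(0,i),(w,i),(0,0,255),1);cv2.putText(im,f'{(h/2-i)/scale:.0f}',(0,i+12),0,.4,(0,0,255))
    return im
E
python3 - <<'E'
from workcell import env,cams
from h import *
s=env.state();f=cams.grab_frame('wrist');print(s['ee_pos'],s['ee_rot'])
cv2.imwrite('pics/w1.png',wrect(f,s,32,3,800,600))
E
```

```text
[490.96319156 -17.635975   119.88954297] [1.79959086e+02 4.62954592e-02 9.00770906e+00]
```

View pics/w1.png

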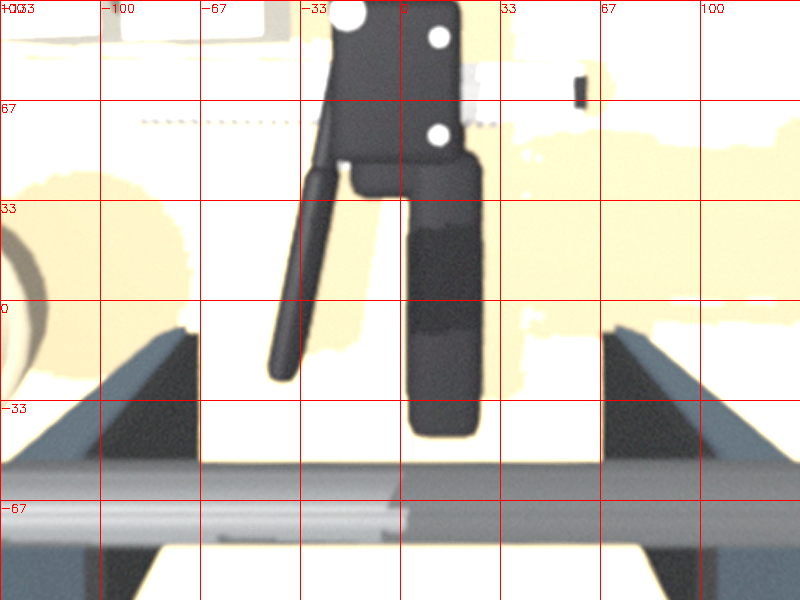

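The wrist view shows the grip upright at columns 408–482 and the trigger's front at column ~283 on the grip row, so the yaw is right and the centre needs −5 mm in tool y. I'll descend and make the first squeeze.

Request:
{"name": "step_arm", "arguments": {
  "linear": [
    [0.007,-0.017,0.12],
    [0.007,-0.017,0.24],
    [0.007,-0.017,0.348],
    [0.007,-0.017,0.348],
    [0.007,-0.017,0.348]
  ],
  "turn": [0,0,0,0,0]
}}

```text
time_s: 2.45
ee_pos: [493.4, -12.2, 17.0]
ee_rot: [180.0, -0.1, 8.9]
force: [0.5, -0.1, 0.4]
gripper_width: 91.3
gripper_force: 0.0
```

Request:
{"name": "step_arm", "arguments": {
  "linear": [
    [0,0,0],
    [0,0,0],
    [0,0,0],
    [0,0,0],
    [0,0,0],
    [0,0,0]
  ],
  "turn": [0,0,0,0,0,0],
  "fingers": 1,
  "force": 20
}}

```text
time_s: 3.2
ee_pos: [493.2, -12.1, 16.4]
ee_rot: [179.9, -0.1, 9.1]
force: [-0.6, -5.3, 5.1]
gripper_width: 39.7
gripper_force: 19.8
```

Request:
{"name": "step_arm", "arguments": {
  "linear": [
    [0,0,0],
    [0,0,0],
    [0,0,0],
    [0,0,0],
    [0,0,0],
    [0,0,0]
  ],
  "turn": [0,0,0,0,0,0],
  "fingers": -1
}}

```text
time_s: 3.95
ee_pos: [492.0, -11.4, 15.3]
ee_rot: [180.0, 0.1, 9.0]
force: [-0.1, 0.1, 0.7]
gripper_width: 91.1
gripper_force: 0.0
```

Run:
```python
from workcell import env,cams
from h import *
s=env.state();f=cams.grab_frame('wrist');print(s['ee_pos'],s['gripper_width'],s['gripper_force'])
g=cams.grab_frame('top')
a=wrect(f,s,32,3,400,400)
b=cv2.convertScaleAbs(rect(g,700,180,28,2,400,400),alpha=1.8,beta=20)
cv2.imwrite('pics/w2.png',np.hstack([a,b]))
```

```text
[491.9619237  -11.41687912  15.31312237] 91.093665286075 0.0
```

View pics/w2.png

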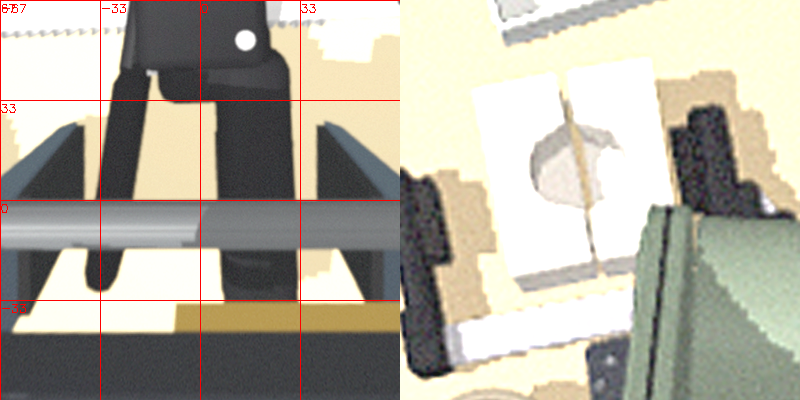

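Wrist view: the trigger is fully out again (front at column ~100, grip back at ~295, centred), with the clamp turned about 1.5°. Top view: the jaws are closer by about one stroke. Pumping continues, with a small turn to match.

Request:
{"name": "step_arm", "arguments": {
  "linear": [
    [0,0,0],
    [0,0,0],
    [0,0,0],
    [0,0,0],
    [0,0,0],
    [0,0,0]
  ],
  "turn": [-0.004,-0.004,-0.004,-0.004,-0.004,-0.004],
  "fingers": 1
}}

```text
time_s: 4.8
ee_pos: [492.3, -11.4, 15.4]
ee_rot: [180.0, 0.0, 10.4]
force: [-1.5, -3.8, -0.8]
gripper_width: 39.1
gripper_force: 19.8
```

Request:
{"name": "step_arm", "arguments": {
  "linear": [
    [0,0,0],
    [0,0,0],
    [0,0,0],
    [0,0,0],
    [0,0,0],
    [0,0,0]
  ],
  "turn": [0,0,0,0,0,0],
  "fingers": -1
}}

```text
time_s: 5.55
ee_pos: [492.4, -11.3, 15.6]
ee_rot: [180.0, 0.0, 10.5]
force: [-0.6, -0.3, -0.3]
gripper_width: 90.9
gripper_force: 0.0
```

Request:
{"name": "step_arm", "arguments": {
  "linear": [
    [0,0,0],
    [0,0,0],
    [0,0,0],
    [0,0,0],
    [0,0,0],
    [0,0,0]
  ],
  "turn": [0,0,0,0,0,0],
  "fingers": 1
}}

```text
time_s: 6.3
ee_pos: [492.2, -11.5, 15.5]
ee_rot: [180.0, 0.0, 10.4]
force: [-1.8, -5.2, 1.3]
gripper_width: 39.0
gripper_force: 19.7
```

Request:
{"name": "step_arm", "arguments": {
  "linear": [
    [0,0,0],
    [0,0,0],
    [0,0,0],
    [0,0,0],
    [0,0,0],
    [0,0,0]
  ],
  "turn": [0,0,0,0,0,0],
  "fingers": -1
}}

```text
time_s: 7.05
ee_pos: [492.4, -11.3, 15.6]
ee_rot: [180.0, 0.0, 10.5]
force: [-0.7, -0.0, 0.4]
gripper_width: 91.0
gripper_force: 0.0
```

Run:
```python
from workcell import env,cams
from h import *
s=env.state();f=cams.grab_frame('wrist');print(s['ee_pos'],s['gripper_width'],s['gripper_force'])
g=cams.grab_frame('top')
a=wrect(f,s,32,3,400,400)
b=cv2.convertScaleAbs(rect(g,700,180,28,2,400,400),alpha=1.8,beta=20)
cv2.imwrite('pics/w3.png',np.hstack([a,b]))
```

```text
[492.42388343 -11.26471467  15.58189179] 91.00348291748902 0.0
```

View pics/w3.png

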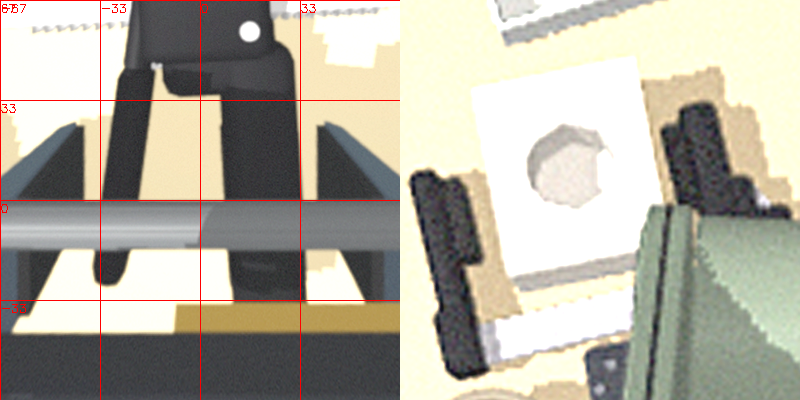

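Wrist: the trigger is out, the clamp is at about 12.5° yaw, and still centred. Top: the mould halves have met, with the far pad (column ~475) still short of the mould. I'll turn 2° to match and pump on.

Request:
{"name": "step_arm", "arguments": {
  "linear": [
    [0,0,0],
    [0,0,0],
    [0,0,0],
    [0,0,0],
    [0,0,0],
    [0,0,0]
  ],
  "turn": [-0.006,-0.006,-0.006,-0.006,-0.006,-0.006],
  "fingers": 1
}}

```text
time_s: 7.9
ee_pos: [492.2, -11.6, 15.5]
ee_rot: [180.0, 0.0, 12.6]
force: [-0.7, -6.1, -0.1]
gripper_width: 38.9
gripper_force: 19.8
```

Request:
{"name": "step_arm", "arguments": {
  "linear": [
    [0,0,0],
    [0,0,0],
    [0,0,0],
    [0,0,0],
    [0,0,0],
    [0,0,0]
  ],
  "turn": [0,0,0,0,0,0],
  "fingers": -1
}}

```text
time_s: 8.65
ee_pos: [492.4, -11.3, 15.6]
ee_rot: [180.0, 0.0, 12.6]
force: [-0.0, 0.1, 0.0]
gripper_width: 90.9
gripper_force: 0.0
```

Request:
{"name": "step_arm", "arguments": {
  "linear": [
    [0,0,0],
    [0,0,0],
    [0,0,0],
    [0,0,0],
    [0,0,0],
    [0,0,0]
  ],
  "turn": [0,0,0,0,0,0],
  "fingers": 1
}}

```text
time_s: 9.4
ee_pos: [492.3, -11.6, 15.5]
ee_rot: [180.0, 0.0, 12.6]
force: [-2.5, -6.1, 1.5]
gripper_width: 38.8
gripper_force: 19.8
```

Request:
{"name": "step_arm", "arguments": {
  "linear": [
    [0,0,0],
    [0,0,0],
    [0,0,0],
    [0,0,0],
    [0,0,0],
    [0,0,0]
  ],
  "turn": [0,0,0,0,0,0],
  "fingers": -1
}}

```text
time_s: 10.15
ee_pos: [492.2, -11.4, 15.5]
ee_rot: [180.0, 0.0, 12.6]
force: [0.6, -0.4, -0.2]
gripper_width: 90.8
gripper_force: 0.0
```

Run:
```python
from workcell import env,cams
from h import *
s=env.state();f=cams.grab_frame('wrist');print(s['ee_pos'],s['gripper_width'],s['gripper_force'])
g=cams.grab_frame('top')
a=wrect(f,s,32,3,400,400)
b=cv2.convertScaleAbs(rect(g,700,180,28,2,400,400),alpha=1.8,beta=20)
cv2.imwrite('pics/w4.png',np.hstack([a,b]))
```

```text
[492.21292115 -11.3600465   15.48781562] 90.81329865757453 0.0
```

View pics/w4.png

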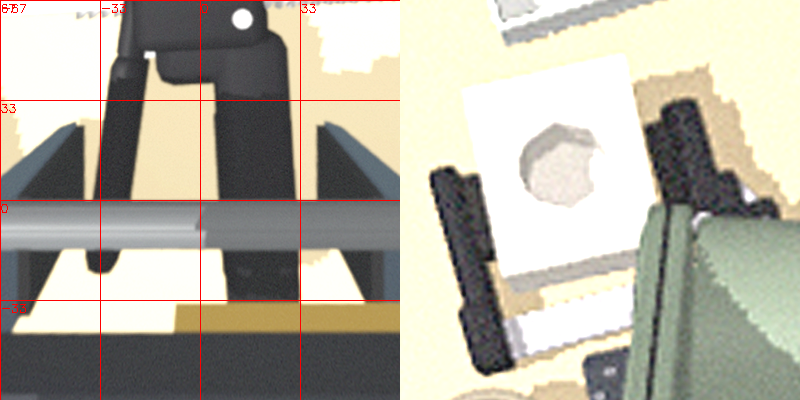

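Wrist: the trigger is out, but the clamp has crept about 7 mm in tool +x (bolt at row 19). Top: the near pad is touching the mould and the far pad (column ~495) is almost there. I'll follow in x and do the next squeeze.

Request:
{"name": "step_arm", "arguments": {
  "linear": [
    [0.023,0,0],
    [0.023,0,0]
  ],
  "turn": [-0.002,-0.002]
}}

```text
time_s: 10.5
ee_pos: [500.1, -9.6, 15.6]
ee_rot: [180.0, -0.1, 13.4]
force: [0.6, -0.4, -0.2]
gripper_width: 91.2
gripper_force: 0.0
```

Request:
{"name": "step_arm", "arguments": {
  "linear": [
    [0,0,0],
    [0,0,0],
    [0,0,0],
    [0,0,0],
    [0,0,0],
    [0,0,0]
  ],
  "turn": [0,0,0,0,0,0],
  "fingers": 1
}}

```text
time_s: 11.25
ee_pos: [497.9, -10.4, 15.4]
ee_rot: [180.0, 0.2, 13.4]
force: [-3.2, -3.6, 1.3]
gripper_width: 40.7
gripper_force: 19.6
```

Run:
```python
from workcell import env,cams
from h import *
s=env.state();f=cams.grab_frame('wrist');print(s['ee_pos'],s['gripper_width'],s['gripper_force'])
g=cams.grab_frame('top')
a=wrect(f,s,32,3,400,400)
b=cv2.convertScaleAbs(rect(g,700,180,28,2,400,400),alpha=1.8,beta=20)
cv2.imwrite('pics/w5.png',np.hstack([a,b]))
```

```text
[497.85033081 -10.37302398  15.38084346] 40.65494437391489 19.634334335569292
```

View pics/w5.png

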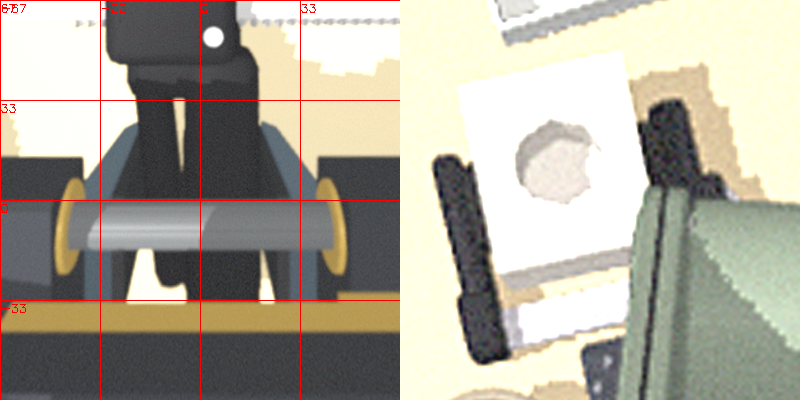

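Squeezed: the jaws are now right at the mould, and the width of 40.7 mm is near home. One more cycle.

Request:
{"name": "step_arm", "arguments": {
  "linear": [
    [0,0,0],
    [0,0,0],
    [0,0,0],
    [0,0,0],
    [0,0,0],
    [0,0,0]
  ],
  "turn": [0,0,0,0,0,0],
  "fingers": -1
}}

```text
time_s: 12.1
ee_pos: [499.0, -9.9, 15.5]
ee_rot: [180.0, 0.0, 13.4]
force: [-0.8, 0.8, -0.1]
gripper_width: 90.9
gripper_force: 0.0
```

Request:
{"name": "step_arm", "arguments": {
  "linear": [
    [0,0,0],
    [0,0,0],
    [0,0,0],
    [0,0,0],
    [0,0,0],
    [0,0,0],
    [0,0,0],
    [0,0,0]
  ],
  "turn": [0,0,0,0,0,0,0,0],
  "fingers": 1
}}

```text
time_s: 13.1
ee_pos: [498.1, -10.7, 15.4]
ee_rot: [179.9, 0.2, 13.4]
force: [-0.8, -5.7, 0.5]
gripper_width: 52.3
gripper_force: 19.5
```

Run:
```python
from workcell import env,cams
from h import *
s=env.state();f=cams.grab_frame('wrist');print(s['ee_pos'],s['gripper_width'],s['gripper_force'])
g=cams.grab_frame('top')
a=wrect(f,s,32,3,400,400)
b=cv2.convertScaleAbs(rect(g,700,180,28,2,400,400),alpha=1.8,beta=20)
cv2.imwrite('pics/w6.png',np.hstack([a,b]))
```

```text
[498.06448088 -10.70066042  15.40621135] 52.27301248156947 19.530147314071655
```

View pics/w6.png

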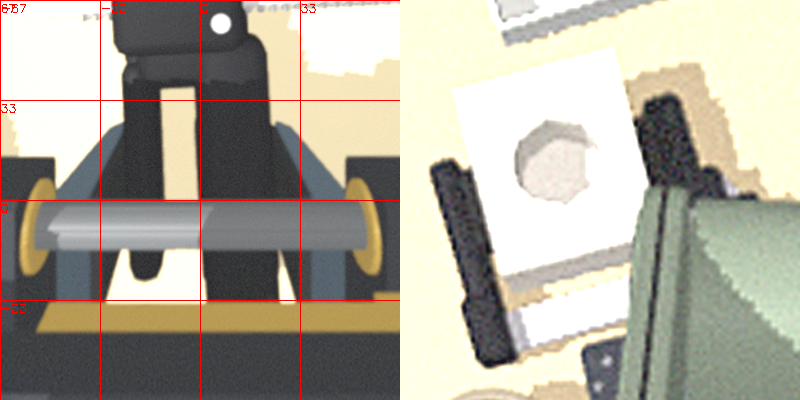

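It stalls at 52 mm under 20 N, so the mould seems to be gripped. I'll hold and check with the side view.

Request:
{"name": "step_arm", "arguments": {
  "linear": [
    [0,0,0],
    [0,0,0],
    [0,0,0],
    [0,0,0],
    [0,0,0],
    [0,0,0],
    [0,0,0],
    [0,0,0]
  ],
  "turn": [0,0,0,0,0,0,0,0]
}}

```text
time_s: 14.2
ee_pos: [498.0, -10.7, 15.4]
ee_rot: [179.9, 0.2, 13.4]
force: [-2.7, -5.3, 1.2]
gripper_width: 52.4
gripper_force: 19.5
```

Run:
```python
from workcell import env,cams
import cv2,numpy as np
f=cams.grab_frame('side')
E=np.linalg.inv(f['extrinsics']);p=E@[620,90,30,1];u=int(f['fx']*p[0]/p[2]+f['cx']);v=int(f['fy']*p[1]/p[2]+f['cy'])
im=cv2.convertScaleAbs(f['color'][max(0,v-100):v+100,max(0,u-133):u+133],alpha=1.5,beta=20)
cv2.imwrite('pics/s1.png',cv2.resize(im,None,fx=3,fy=3,interpolation=cv2.INTER_CUBIC)[:600,:800]);print(u,v)
```

```text
286 251
```

View pics/s1.png

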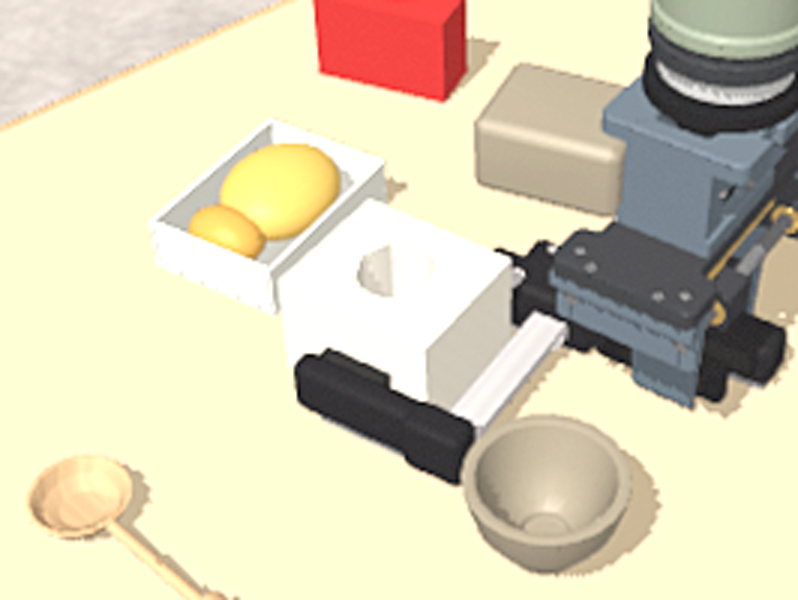

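The side view shows the mould shut with no parting gap, the far jaw against it at (350,390), and the tub, pot, spoon and clay undisturbed. The hold is stable at 52.4 mm and 19.5 N, so I'm handing it in.

```bash
python3 -c "
from workcell import env
print(env.job_done())"
```

```text
the job is handed in; nothing more can be done
None
```

I pumped the clamp until the trigger stalled at 52 mm with the mould halves shut between the jaws, then handed the job in still holding at about 20 N; the far pad's contact was hidden from view, so I judged it from the stall.

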